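# Find the rocking lid of the fastener case and press it home

### The job

One of the four identical lids of the fastener case on the bench is not seated: it is perched on the stud under its middle and rocks, while the other three are firm (not all lids lie at one height, so that tells you nothing). Press the lids near an edge until you find the one that rocks, then press that lid firmly down at its middle until it is fully home and level. Only press: lift no lid out of its place, and leave the other things on the bench where they are.

Things in the scene. Friction and masses are not known exactly. Their poses are not given: they have to be found in the camera images.
- case: Grey steel case fixed to the bench, 95 (x) x 321 (y) x 44 mm high, turned by up to 0.2 rad. Origin: centre of its underside; z up, y along the row of four compartments (81 x 69 mm, centres at y = +117, +39, -39, -117 mm), x across it. Walls reach z = 44 mm. An 8 mm wide rim in each carries the lid: firm lids have their top at z = 40 mm (one of them) or 44 mm (two).
- case_top (a point): Middle of the case at wall-top height, 44 mm above its underside; axes as the case's. The unseated lid's top is at this height too: it is perched on a stud 14 mm square under its middle, 4 mm above its rim. Pressed at its middle, the stud gives way at about 9 N and stays down; the lid then lies on its rim, top 4 mm lower. Firm lids neither tip nor go down.
- lid_1: Loose aluminium lid in the first (y = +117 mm) compartment, 78 (x) x 66 (y) x 8 mm, 120 g, 1.5 mm play all round, dark dot at the middle of its top. Origin: centre of its underside; axes as the case's. All four look alike. If unseated, it tips 0.12 rad (edge 4 mm down, onto the rim) under less than 2 N pressed 25 to 30 mm from its middle towards the near or far edge (x), and tips back when let go.
- lid_2: Loose aluminium lid in the second (y = +39 mm) compartment, 78 (x) x 66 (y) x 8 mm, 120 g, 1.5 mm play all round, dark dot at the middle of its top. Origin: centre of its underside; axes as the case's. All four look alike. If unseated, it tips 0.12 rad (edge 4 mm down, onto the rim) under less than 2 N pressed 25 to 30 mm from its middle towards the near or far edge (x), and tips back when let go.
- lid_3: Loose aluminium lid in the third (y = -39 mm) compartment, 78 (x) x 66 (y) x 8 mm, 120 g, 1.5 mm play all round, dark dot at the middle of its top. Origin: centre of its underside; axes as the case's. All four look alike. If unseated, it tips 0.12 rad (edge 4 mm down, onto the rim) under less than 2 N pressed 25 to 30 mm from its middle towards the near or far edge (x), and tips back when let go.
- lid_4: Loose aluminium lid in the fourth (y = -117 mm) compartment, 78 (x) x 66 (y) x 8 mm, 120 g, 1.5 mm play all round, dark dot at the middle of its top. Origin: centre of its underside; axes as the case's. All four look alike. If unseated, it tips 0.12 rad (edge 4 mm down, onto the rim) under less than 2 N pressed 25 to 30 mm from its middle towards the near or far edge (x), and tips back when let go.
- spray_can: Bystander: green spray can, 54 mm across, 170 mm high, standing left of the case. Origin: centre of its underside.
- jar: Bystander: glass jar with steel cap, 64 mm across, 90 mm high, standing right of the case. Origin: centre of its underside.
- bush: Bystander: plain steel bush, 34 mm across, 32 mm high, standing just beyond the case's far side. Origin: centre of its underside.
There are look-alikes about, which are no part of the job. What is shaped like the lid_4 but turquoise or yellow is not meant.

How it is judged:
On the way, in this order (a step that is already met when the one before it is completed fails the run):
1. the unseated lid has been pressed near an edge and has rocked (a lid is tilted by more than 0.06 rad) (angle between any of lid_1, lid_2, lid_3, lid_4's own z axis and vertical above 0.06 rad), for 0.05 s.
2. that lid is home: at least two of the lids (one firm lid lies on a low rim from the start) lie with their underside lower than 33.5 mm in the case, and all lids are level ((z of each of lid_2, lid_1 in the frame of case below 0.0335 m or z of each of lid_3, lid_1 in the frame of case below 0.0335 m or z of each of lid_3, lid_2 in the frame of case below 0.0335 m or z of each of lid_4, lid_1 in the frame of case below 0.0335 m or z of each of lid_4, lid_2 in the frame of case below 0.0335 m or z of each of lid_4, lid_3 in the frame of case below 0.0335 m) and angle between each of lid_1, lid_2, lid_3, lid_4's own z axis and vertical below 0.035 rad), for 0.2 s.
At the end, for the whole second after the job is handed in: The unseated lid lies on its rim: at least two lids (it and the one on a low rim) have their underside below z = 33.5 mm in the case's frame, every lid is level within 0.035 rad, in its place (underside above 29 mm) and at rest (under 0.02 m/s) (all of step 2 and z of each of lid_1, lid_2, lid_3, lid_4 in the frame of case above 0.029 m and linear speed of each of lid_1, lid_2, lid_3, lid_4 below 0.02 m/s); the robot touches nothing.
It fails at once if a lid is lifted (underside more than 46 mm above the case's underside, 10 mm above its highest resting place) or tipped by more than 0.35 rad (z of any of lid_1, lid_2, lid_3, lid_4 in the frame of case above 0.046 m or angle between any of lid_1, lid_2, lid_3, lid_4's own z axis and vertical above 0.35 rad).
It fails at once if the can, jar or bush is moved by more than 25 mm (distance of any of spray_can, jar, bush from where it was at the start of the episode above 0.025 m).
It also fails if it takes over 51 s, if anything falls off the work surface, if the arm or the gripper's body presses on something with over 40 N, if the wrist force passes 120 N, or if a joint passes its speed limit or range.

### The arm

A 7-joint arm with a two-finger parallel gripper is mounted at the origin on the work surface. World frame = base frame: x ahead of the robot, y to its left, z up, the work surface at z = 0. Lengths are in m, angles in rad, forces in N, time in s.
With the tool pointing down it reaches from about 0.35 to 0.9 m from the base axis. Payload 8.1 kg.
Tool frame: the origin (TCP) lies between the finger pads; the fingertips stand ahead of it and the grasp point (between the pads) is the TCP (arm.nose_length is the z of the fingertips in the tool frame, in m); z points along the fingers, y is the line along which they close (so a half turn about z gives the same grasp; the last joint's range is limited). The gripper opens to 92 mm and grips with 3 to 60 N. Pads are 19 mm wide; open, the fingers measure 130 mm over their backs; the gripper's body (75 mm by 190 mm) begins 47 mm behind the grasp point.
Start: joints at [-1.328, 0.434, 0.025, 1.573, -0.012, 1.134, -0.075], TCP at [0.212, 0.588, 0.246] pointing down, gripper open.
Joint ranges: [-2.62, 2.62], [-0.44, 2.09], [-1.27, 1.32], [0.08, 2.57], [-1.32, 4.46], [0.12, 2], [-2.74, 2.74]. Speed limits (rad/s): [2.22, 2.22, 3.01, 3.01, 3.14, 3.14, 3.14].

### API

Orientations are given as a rotation vector (axis times angle).
In Python, from cell import sensors, optics, arm gives the robot as it stands.
- The arm moves only by the tool arm_command, never from a script. Its argument "deltas" is one flat list of numbers, 7 for each row, row after row: the turn, a rotation vector about the world's x, y, z as a fraction of full scale, then the shift along the world's x, y, z as a fraction of full scale, then the finger opening in mm, from 0 to 91.8. In form: [wx, wy, wz, dx, dy, dz, fingers, wx, wy, wz, dx, dy, dz, fingers, ...]. A call has 1 to 20 rows; each row is the pose to reach, as a shift and turn from the pose commanded when the call began; what a row does not reach only later rows make up. Full scale, the value 1, is 1 m for a shift and 90 degrees for a turn. A row lasts 1/10 s, in which the tool goes at most 50 mm and 8.59 degrees, less where a joint would pass 70% of its speed; a pose out of reach is approached as far as the arm can. A call with a number of a shift or a turn outside -1 to 1 is refused whole. A call with a gripper value outside its range is refused whole. The fingers move at their own pace and stop on an object; "force" is the grip in N (left out, the last holds). Time passes only in rows, so rows that repeat a pose let the fingers close. It gives the time, the measured TCP pose, the force, the opening and the grip force at its end, in the units of the state.
- sensors.observe(): the state, without advancing time (a new reading comes with each control period).
- optics.get_image(name): name is "scene" or "top"; returns the picture (480x640x3 uint8, blue, green, red); there is no depth.
- optics.calibration(name): a dict with "camera_matrix" (3x3 intrinsics, pixels), "rvec" (rotation vector, rad) and "tvec" (3), from world to camera coordinates, as OpenCV has them. Camera axes: x right, y down, z forward; pixel columns grow to the right and rows downward; lengths in m; the calibration is good to about 2 mm. A picture is of the moment at which its call begins. calibration takes no time and is no camera call.
- arm.sign_off(): hands the job in; it is judged then, once.
The state is a dict: "clock": time; "joints": joint angles; "dq": joint speeds; "joint_efforts": joint torques, N m; "position": TCP position; "ee_rot": TCP orientation; "force": force on the tool from outside, world axes, zero at the start; "ft_torque": the same for the moment, N m; "width": opening from 0.0 (shut) to 1.0 (fully open); "gripper_force": force on a finger pad.
Only numpy, scipy, OpenCV 4.12 (cv2) and the standard library are available. Lean on these libraries where they do the work, as an engineer would, in place of code of your own. Each camera call takes 0.05 s, during which the arm holds its last target. There are 200 camera calls.

## Working session

There is one attempt and no reset: what is moved stays moved. The work goes in short steps, Python scripts to look and compute and a tool call to move; the robot and the scene stay as the last step left them, time stands still between calls to the robot, and variables do not carry over. Pictures are saved under pics/ and viewed, at most 10 in all, crops included, and the job is handed in when it is done.

Besides the shell and the picture viewer there is one more tool, called after "Request:" in YAML: its name, and indented under it one key for each argument. arm_command: Moves the arm, as the interface text tells. Its arguments: {"type":"object","properties":{"deltas":{"type":"array","items":{"type":"number"}},"force":{"type":"number"}},"required":["deltas"]}

```bash
mkdir -p pics
python3 - <<'E'
from cell import sensors, optics, arm
import cv2
s=sensors.observe()
for k in("clock","position","ee_rot","force","width"):print(k,s[k])
print(arm.nose_length)
for n in("top","scene"):
    cv2.imwrite(f"pics/{n}0.png",optics.get_image(n)); print(optics.calibration(n))
E
```

```text
clock 0.0
position [0.21175608 0.58753867 0.24493969]
ee_rot [-5.40577065e-01 -3.09462535e+00  2.44898612e-03]
force [-0.65169702  0.64424565  0.01256373]
width 1.0022407452615307
0.019
{'camera_matrix': array([[496.00189296,   0.        , 314.50892039],
       [  0.        , 496.00189296, 244.04710602],
       [  0.        ,   0.        ,   1.        ]]), 'rvec': array([ 2.20879341, -2.16248778,  0.10542462]), 'tvec': array([-0.03079574,  0.56715025,  1.22850887])}
{'camera_matrix': array([[595.96981639,   0.        , 322.38737566],
       [  0.        , 595.96981639, 235.51632168],
       [  0.        ,   0.        ,   1.        ]]), 'rvec': array([ 1.27772649,  2.10715326, -1.00868533]), 'tvec': array([ 0.27836437, -0.27116108,  1.68091614])}
```

View pics/top0.png

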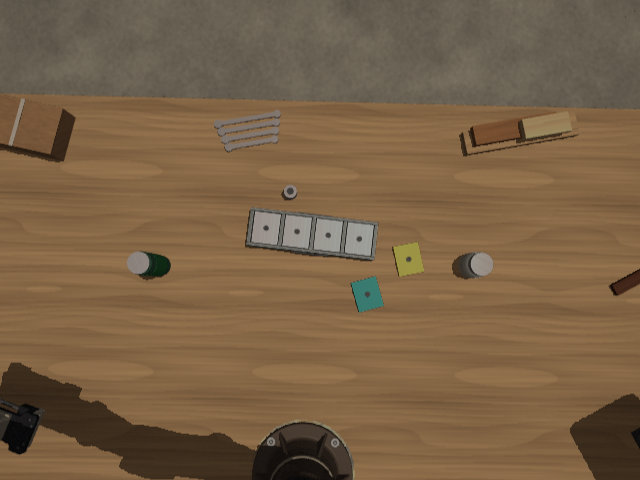

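View pics/scene0.png

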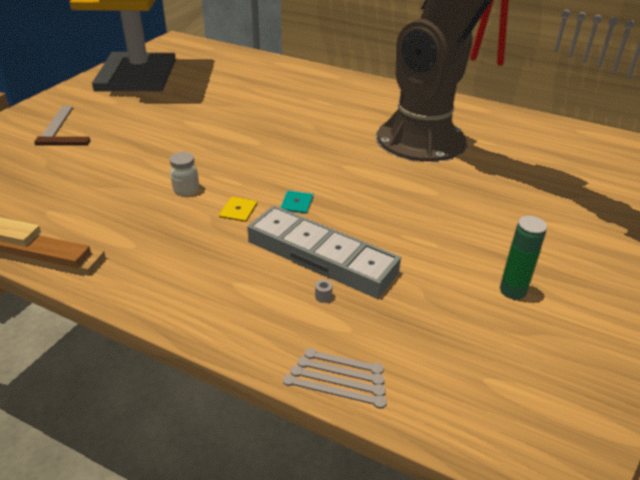

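The candidates are four pale lids in the case at top px (266,228), (297,231), (328,235) and (359,239). The look-alikes are yellow (409,259) and turquoise (367,294). I choose the four in the grey case, and next I measure them and check a crop.

```bash
cat > h.py <<'E'
import cv2,numpy as np
from cell import optics
def ray(n,px,z):
    c=optics.calibration(n);R=cv2.Rodrigues(c["rvec"])[0];C=-R.T@c["tvec"]
    u=cv2.undistortPoints(np.array([[px]],float),c["camera_matrix"],None)[0,0]
    d=R.T@np.array([*u,1]);return C+d*(z-C[2])/d[2]
def dots(n,im):
    hsv=cv2.cvtColor(im,cv2.COLOR_BGR2HSV)
    m=((hsv[...,1]<40)&(hsv[...,2]>150)).astype(np.uint8)
    out=[]
    cs,h=cv2.findContours(m,cv2.RETR_EXTERNAL,cv2.CHAIN_APPROX_NONE)
    for c in cs:
        if not 350<cv2.contourArea(c)<2500: continue
        mm=np.zeros(m.shape,np.uint8);cv2.drawContours(mm,[c],-1,1,-1)
        mm=cv2.erode(mm,np.ones((7,7)))
        g=im.min(2).astype(float);w=np.clip(np.median(g[mm>0])-20-g,0,None)*(mm>0)
        if w.sum()<50: continue
        y,x=np.mgrid[:480,:640];out.append(((w*x).sum()/w.sum(),(w*y).sum()/w.sum(),cv2.contourArea(c),cv2.minAreaRect(c)))
    return sorted(out,key=lambda o:o[0])
E
python3 - <<'E'
from h import *
for n in("top","scene"):
    im=cv2.imread(f"pics/{n}0.png")
    for d in dots(n,im): print(n,np.round(d[:3],1),np.round(ray(n,d[:2],.043),4),np.round(ray(n,d[3][0],.043),4))
im=cv2.imread("pics/top0.png")[195:315,235:435];cv2.imwrite("pics/crop.png",cv2.resize(im,None,fx=4,fy=4,interpolation=cv2.INTER_CUBIC))
E
```

```text
top [265.6 227.6 692.5] [0.6044 0.104  0.043 ] [0.6042 0.104  0.043 ]
top [296.6 231.1 696.5] [0.5975 0.0268 0.043 ] [0.5973 0.0268 0.043 ]
top [327.8 234.8 697. ] [ 0.59   -0.0511  0.043 ] [ 0.5898 -0.0509  0.043 ]
top [358.9 238.5 695. ] [ 0.5823 -0.1288  0.043 ] [ 0.5823 -0.1283  0.043 ]
scene [276.1 221.4 630. ] [ 0.5778 -0.1321  0.043 ] [ 0.5796 -0.1318  0.043 ]
scene [306.  233.9 681. ] [ 0.5857 -0.0545  0.043 ] [ 0.5881 -0.0543  0.043 ]
scene [337.8 247.  747. ] [0.5931 0.0236 0.043 ] [0.5951 0.0233 0.043 ]
scene [370.9 262.2 777.5] [0.6051 0.1028 0.043 ] [0.6067 0.1034 0.043 ]
```

View pics/crop.png

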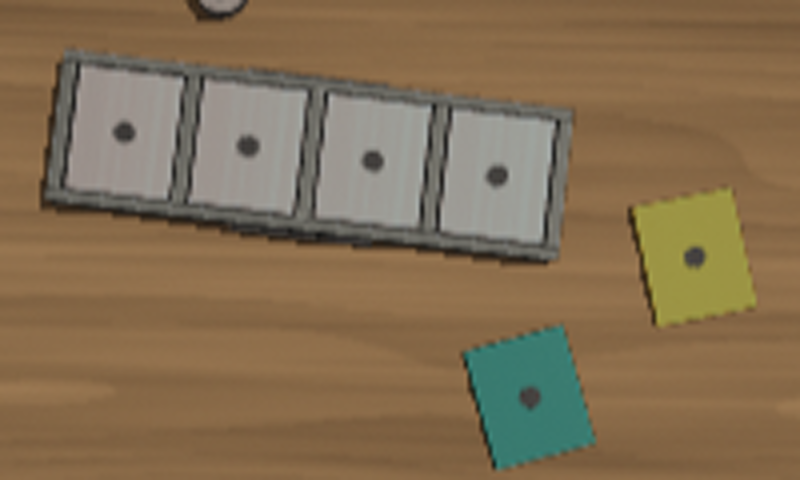

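The crop shows four dotted aluminium lids in the grey case, evenly spaced, with the yellow and turquoise decoys outside. The pitch comes out at 78 mm as it should, the case yaw is about -0.095 rad, and parallax suggests lid_1 is the low firm one. I'll start probing at lid_2's near edge.

Request:
arm_command:
  deltas: [0, 0, 0.16, 0.3576, -0.5598, 0, 0, 0, 0, 0.16, 0.3576, -0.5598, 0, 0, 0, 0, 0.16, 0.3576, -0.5598, 0, 0, 0, 0, 0.16, 0.3576, -0.5598, 0, 0, 0, 0, 0.16, 0.3576, -0.5598, 0, 0, 0, 0, 0.16, 0.3576, -0.5598, 0, 0, 0, 0, 0.16, 0.3576, -0.5598, 0, 0, 0, 0, 0.16, 0.3576, -0.5598, 0, 0, 0, 0, 0.16, 0.3576, -0.5598, 0, 0, 0, 0, 0.16, 0.3576, -0.5598, 0, 0, 0, 0, 0.16, 0.3576, -0.5598, 0, 0, 0, 0, 0.16, 0.3576, -0.5598, 0, 0, 0, 0, 0.16, 0.3576, -0.5598, 0, 0, 0, 0, 0.16, 0.3576, -0.5598, 0, 0, 0, 0, 0.16, 0.3576, -0.5598, -0.05, 0, 0, 0, 0.16, 0.3576, -0.5598, -0.1, 0, 0, 0, 0.16, 0.3576, -0.5598, -0.14, 0, 0, 0, 0.16, 0.3576, -0.5598, -0.165, 0, 0, 0, 0.16, 0.3576, -0.5598, -0.165, 0, 0, 0, 0.16, 0.3576, -0.5598, -0.165, 0]
  force: 20

```text
clock: 2.1
position: [0.5694, 0.0285, 0.081]
ee_rot: [-0.148, -3.137, 0.0]
force: [0.7, 0.4, 0.2]
width: 0.005
gripper_force: 0.0
```

Request:
arm_command:
  deltas: [0, 0, 0, 0, 0, -0.012, 0, 0, 0, 0, 0, 0, -0.016, 0, 0, 0, 0, 0, 0, -0.018, 0, 0, 0, 0, 0, 0, -0.019, 0, 0, 0, 0, 0, 0, -0.0195, 0, 0, 0, 0, 0, 0, -0.0195, 0, 0, 0, 0, 0, 0, -0.0195, 0]

```text
clock: 2.8
position: [0.5696, 0.0283, 0.0632]
ee_rot: [0.149, 3.137, 0.001]
force: [-7.3, 0.0, 18.9]
width: 0.006
gripper_force: 9.9
```

Lid_2 is firm: 19 N with the tip still at 44 mm. On to lid_3, slightly further inside.

Request:
arm_command:
  deltas: [0, 0, 0, 0, 0, 0.015, 0, 0, 0, 0, 0, 0, 0.015, 0, 0, 0, 0, -0.0055, -0.078, 0.015, 0, 0, 0, 0, -0.0055, -0.078, 0.015, 0, 0, 0, 0, -0.0055, -0.078, 0.015, 0, 0, 0, 0, -0.0055, -0.078, 0.006, 0, 0, 0, 0, -0.0055, -0.078, 0.003, 0, 0, 0, 0, -0.0055, -0.078, 0.001, 0, 0, 0, 0, -0.0055, -0.078, 0.0, 0, 0, 0, 0, -0.0055, -0.078, 0.0, 0, 0, 0, 0, -0.0055, -0.078, 0.0, 0]

```text
clock: 3.9
position: [0.5638, -0.0486, 0.0631]
ee_rot: [-0.146, -3.138, -0.002]
force: [-11.1, -0.2, 33.9]
width: 0.004
gripper_force: 16.9
```

Lid_3 is firm as well. Next, lid_4, pressing more gently.

Request:
arm_command:
  deltas: [0, 0, 0, 0, 0, 0.015, 0, 0, 0, 0, 0, 0, 0.015, 0, 0, 0, 0, -0.0075, -0.078, 0.015, 0, 0, 0, 0, -0.0075, -0.078, 0.015, 0, 0, 0, 0, -0.0075, -0.078, 0.015, 0, 0, 0, 0, -0.0075, -0.078, 0.006, 0, 0, 0, 0, -0.0075, -0.078, 0.003, 0, 0, 0, 0, -0.0075, -0.078, 0.001, 0, 0, 0, 0, -0.0075, -0.078, 0.0005, 0, 0, 0, 0, -0.0075, -0.078, 0.0005, 0]

```text
clock: 4.9
position: [0.556, -0.1258, 0.0614]
ee_rot: [-0.145, -3.137, -0.002]
force: [-3.4, 0.9, 4.9]
width: 0.005
gripper_force: 2.6
```

It gives: the tip is at 42.4 mm with low force. I'll go lower to tilt it properly.

Request:
arm_command:
  deltas: [0, 0, 0, 0, 0, -0.001, 0, 0, 0, 0, 0, 0, -0.002, 0, 0, 0, 0, 0, 0, -0.002, 0, 0, 0, 0, 0, 0, -0.002, 0]

```text
clock: 5.3
position: [0.5565, -0.1259, 0.0599]
ee_rot: [-0.145, -3.138, -0.002]
force: [-2.4, 2.0, 8.0]
width: 0.005
gripper_force: 4.3
```

Run:
```python
from h import *
im=optics.get_image("scene");cv2.imwrite("pics/s1.png",cv2.resize(im[180:310,220:420],None,fx=4,fy=4,interpolation=cv2.INTER_CUBIC))
```

```text
(no output)
```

View pics/s1.png

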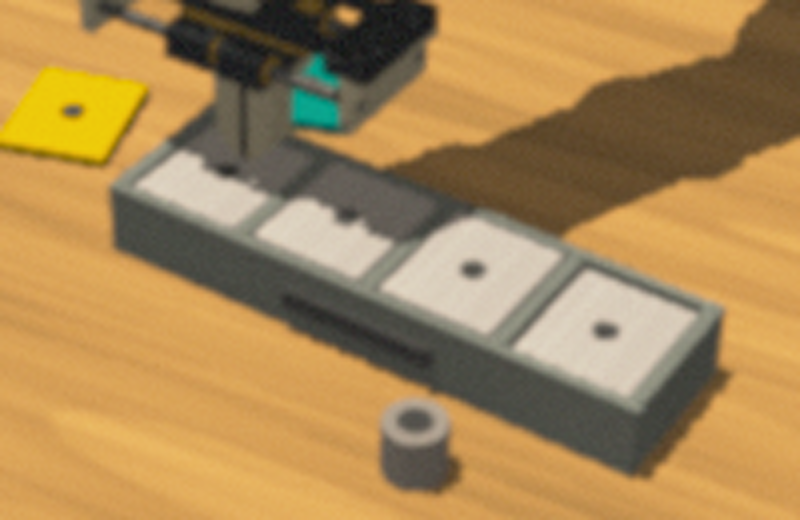

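The tip dropped to about 41 mm with low force, so lid_4 yields. lid_1 (crop 605,330) visibly sits low. I'll release and compare.

Request:
arm_command:
  deltas: [0, 0, 0, 0, 0, 0.02, 0, 0, 0, 0, 0, 0, 0.06, 0, 0, 0, 0, -0.05, 0, 0.1, 0, 0, 0, 0, -0.1, 0, 0.12, 0, 0, 0, 0, -0.14, 0, 0.12, 0, 0, 0, 0, -0.14, 0, 0.12, 0]

```text
clock: 5.95
position: [0.4111, -0.1269, 0.1798]
ee_rot: [-0.148, -3.135, -0.002]
force: [-0.2, -0.2, -0.0]
width: 0.004
gripper_force: 0.0
```

Run:
```python
from h import *
for n in("scene","top"):
    im=optics.get_image(n);cv2.imwrite(f"pics/{n}2.png",im)
    for d in dots(n,im): print(n,np.round(d[:3],1),np.round(ray(n,d[:2],.043),4))
im=cv2.imread("pics/scene2.png")
cv2.imwrite("pics/s2.png",cv2.resize(im[180:310,220:420],None,fx=4,fy=4,interpolation=cv2.INTER_CUBIC))
```

```text
scene [276.2 222.4 648. ] [ 0.5811 -0.1302  0.043 ]
scene [306.  233.9 711. ] [ 0.5857 -0.0545  0.043 ]
scene [337.8 247.  759. ] [0.5931 0.0236 0.043 ]
scene [370.9 262.2 799.5] [0.6051 0.1028 0.043 ]
top [265.6 227.6 701.5] [0.6044 0.104  0.043 ]
top [296.6 231.1 708.5] [0.5975 0.0268 0.043 ]
top [327.8 234.8 709. ] [ 0.59   -0.0511  0.043 ]
top [358.7 238.6 703. ] [ 0.582  -0.1284  0.043 ]
```

View pics/s2.png

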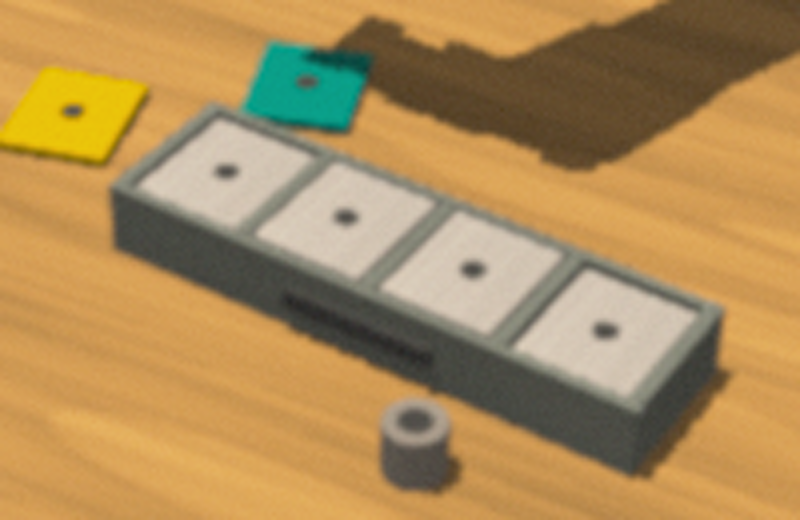

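Lid_4's dot dropped by about 3 mm in the scene view (row 221.4 to 222.4) and the other lids are unchanged. So lid_4 was the rocker and its stud is already partly down. Now I press it firmly at its middle.

Request:
arm_command:
  deltas: [0, 0, 0, 0.05, 0, 0, 0, 0, 0, 0, 0.1, 0, 0, 0, 0, 0, 0, 0.15, -0.002, 0, 0, 0, 0, 0, 0.164, -0.002, -0.04, 0, 0, 0, 0, 0.164, -0.002, -0.085, 0, 0, 0, 0, 0.164, -0.002, -0.105, 0, 0, 0, 0, 0.164, -0.002, -0.112, 0, 0, 0, 0, 0.164, -0.002, -0.115, 0, 0, 0, 0, 0.164, -0.002, -0.117, 0, 0, 0, 0, 0.164, -0.002, -0.119, 0, 0, 0, 0, 0.164, -0.002, -0.12, 0, 0, 0, 0, 0.164, -0.002, -0.12, 0, 0, 0, 0, 0.164, -0.002, -0.12, 0]

```text
clock: 7.35
position: [0.5811, -0.1299, 0.0605]
ee_rot: [0.148, 3.136, 0.0]
force: [0.5, 1.0, 3.3]
width: 0.003
gripper_force: 1.8
```

Request:
arm_command:
  deltas: [0, 0, 0, 0, 0, -0.001, 0, 0, 0, 0, 0, 0, -0.002, 0, 0, 0, 0, 0, 0, -0.003, 0, 0, 0, 0, 0, 0, -0.0035, 0, 0, 0, 0, 0, 0, -0.0035, 0, 0, 0, 0, 0, 0, -0.0035, 0]

```text
clock: 7.95
position: [0.5812, -0.1299, 0.0592]
ee_rot: [0.149, 3.136, 0.001]
force: [-7.5, 2.8, 30.3]
width: 0.007
gripper_force: 15.1
```

It is firm at 30 N with the tip at 40.2 mm, which is home. I'll retreat and verify.

Request:
arm_command:
  deltas: [0, 0, 0, 0, 0, 0.02, 0, 0, 0, 0, 0, 0, 0.06, 0, 0, 0, 0, -0.05, 0, 0.1, 0, 0, 0, 0, -0.1, 0, 0.12, 0, 0, 0, 0, -0.15, 0, 0.12, 0, 0, 0, 0, -0.16, 0, 0.12, 0, 0, 0, 0, -0.16, 0, 0.12, 0, 0, 0, 0, -0.16, 0, 0.12, 0]

```text
clock: 8.75
position: [0.4207, -0.1298, 0.1768]
ee_rot: [0.149, 3.137, 0.0]
force: [1.5, -0.3, -0.5]
width: 0.004
gripper_force: 0.0
```

Run:
```python
from h import *
from cell import sensors
for n in("scene","top"):
    im=optics.get_image(n);cv2.imwrite(f"pics/{n}3.png",im)
    for d in dots(n,im): print(n,np.round(d[:3],1),np.round(ray(n,d[:2],.043),4))
im=cv2.imread("pics/scene3.png")
cv2.imwrite("pics/s3.png",cv2.resize(im[180:310,220:420],None,fx=4,fy=4,interpolation=cv2.INTER_CUBIC))
s=sensors.observe();print(s["clock"],s["force"],s["position"])
```

```text
scene [276.2 222.8 627.5] [ 0.5823 -0.1294  0.043 ]
scene [306.1 233.9 705.5] [ 0.5857 -0.0544  0.043 ]
scene [337.8 247.  765. ] [0.5932 0.0237 0.043 ]
scene [370.9 262.2 796.5] [0.6051 0.1028 0.043 ]
top [265.6 227.6 703.5] [0.6044 0.104  0.043 ]
top [296.6 231.1 708.5] [0.5975 0.0268 0.043 ]
top [327.8 234.8 709. ] [ 0.5899 -0.0511  0.043 ]
top [358.7 238.7 703. ] [ 0.5819 -0.1282  0.043 ]
8.85 [-0.35026143 -0.33956685 -0.29861413] [ 0.42167433 -0.12975541  0.17640242]
```

View pics/s3.png

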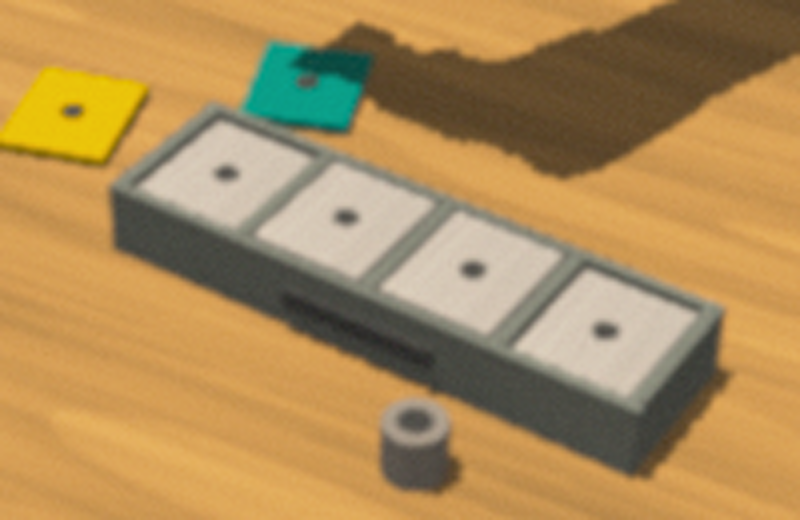

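Lid_4 now lies as low as lid_1: its dot is at crop (227,173) and has shifted by about 4.5 mm in total, the same offset as lid_1. All lids look level and the bystanders have not moved. Handing in.

```bash
python3 -c "
from cell import arm
print(arm.sign_off())"
```

```text
the job is handed in; nothing more can be done
None
```

Lid_4 was the rocker: it is pressed home (firm at 30 N, top at about 40 mm) and handed in; its edge press also part-sank the stud, and I inferred the required tilt from force and height rather than measuring it.

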